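# Unlatch the tool caddy and hold its lid half open

## Task

Turn the latch on the yellow tool caddy a quarter turn clockwise so that it is clear of the lid, then lift the lid by its bar handle and hold it open at about 50 degrees so that I can reach in for a tool. The lid drops shut by itself, so finish still holding the handle in the gripper, steady, without letting go; never raise the lid past 70 degrees, because the worn hinge tears there. Leave the tin, the cup, the tray and the roller handle as they are.

Things in the scene. Friction and masses are not known exactly. Their poses are not given: they have to be found in the camera images.
- caddy: Yellow plastic tool caddy, screwed down to the shelf: 180 (x) x 280 (y) x 120 mm high without its lid. Origin at the centre of its underside; z up; its front (latch and bar handle) faces its own -x, its hinge runs along y at the far rim. The shut lid's top is 132 mm above the shelf (a raised panel in its middle 135 mm).
- lid_bar (a point): Centre of the lid's handle: a level round aluminium bar 12 mm thick and 110 mm long along the caddy's y, standing 45 mm (bar centre) out in front of the lid's front edge, at the lid's mid-thickness, 126 mm above the shelf when shut. Two arms, 10 mm wide, join it to the lid 50 mm either side of its centre; between them the gap from the bar to the caddy is free, 39 mm deep from the bar to the lid's edge, with nothing below the bar. The point turns with the lid (y along the bar).
- lid_hinge (a point): Middle of the lid's hinge line, 126 mm above the shelf at the caddy's far rim, 225 mm from the bar's centre; its y axis is the hinge line. The bar moves on a circle of 225 mm about it, up and away from the caddy's front.
- lid (a joint): Lid angle in rad: 0 shut, growing as it opens (50 degrees = 0.873). The lid is 180 x 280 x 12 mm and weighs about 0.25 to 0.5 kg; its weight and a weak closing spring pull it shut from any angle (about 1.5 to 2.5 N at the bar). The stop is at 1.45, but it must not pass 1.22 (70 degrees).
- latch_grip (a point): Turn-button latch of dark steel in front of the caddy's front edge, 100 mm to the caddy's -y side of the middle. The point lies on its upright turning axis (22 mm in front of the lid's edge), 161 mm above the shelf, at the height to grip: an upright wing 44 mm long, 10 mm thick, 32 mm high (141 to 173 mm above the shelf). Under the wing a flat arm 14 mm wide, 135 to 141 mm above the shelf, reaches 37 mm from the axis. The point's x axis points along wing and arm, z up.
- latch (a joint): Latch angle in rad: near 0 (0 to 0.3) the arm lies over the lid's front edge and locks it; it grows clockwise seen from above, to a stop at 1.57 (arm along the caddy's -y, clear of the lid). It clears the lid from about 1.1. It stays where it is left (friction 0.05 N m).
- tin: Bystander: sealed steel tin, 76 mm across, 90 mm high, loose, beside the caddy. Origin at the centre of its underside.
- cup: Bystander: white ceramic cup, 76 mm across the rim, 85 mm high, loose, on the other side of the caddy from the tin. Origin at the centre of its underside.
- tray: Bystander: grey plastic tray, 260 x 140 x 35 mm, loose, on the caddy's +y side. Origin at the centre of its underside.
- roller: Bystander: aluminium paint-roller handle, 26 mm thick, 120 mm long, with a cranked 8 mm steel rod, lying in the tray, 210 mm long over all along its x. Origin about half-way along its length, at its underside.

How it is judged:
By the outcome, as a careful person would: the job done as asked, in the order asked, and still so for the second after the job is handed in, while the arm keeps its last pose, push and grip.
It also fails if it takes over 51 s, if anything falls off the work surface, if the arm or the gripper's body presses on something with over 40 N, if the wrist force passes 120 N, or if a joint passes its speed limit or range.

## Robot

A 7-joint arm with a two-finger parallel gripper is mounted at the origin on the work surface. World frame = base frame: x ahead of the robot, y to its left, z up, the work surface at z = 0. Lengths are in m, angles in rad, forces in N, time in s.
With the tool pointing down it reaches from about 0.35 to 0.9 m from the base axis. Payload 8.1 kg.
Tool frame: the origin (TCP) lies on the centre line of the jaws, within the pads' length; the fingertips stand 17 mm ahead of it and the grasp point (between the pads) lies 2 mm behind it; y points along the fingers, z is the direction in which the jaws open and shut, and the axes are right-handed (so a half turn about y gives the same grasp; the last joint's range is limited). The gripper opens to 85 mm and grips with 20 to 120 N. Pads are 22 mm wide; open, the fingers measure 114 mm over their backs; the gripper's body (76 mm by 85 mm) begins 54 mm behind the grasp point. The pads swing forward as they close: fully open they stand 13 mm farther back than shut.
Start: joints at [-1.288, 0.434, 0.025, 1.573, -0.012, 1.134, -0.075], TCP at [0.235, 0.579, 0.209] pointing down, gripper open.
Joint ranges: [-2.62, 2.62], [-0.44, 2.09], [-1.27, 1.32], [0.08, 2.57], [-1.32, 4.46], [0.12, 2], [-2.74, 2.74]. Speed limits (rad/s): [2.22, 2.22, 3.01, 3.01, 3.14, 3.14, 3.14].

## Interface

Orientations are given as a unit quaternion [x, y, z, w].
In Python, from workcell import r gives the robot as it stands.
- The arm moves only by the shell command python3 -m crank 'ROWS' [FORCE]. ROWS is a JSON object of lists of equal length, an entry for each row: "dr": the turn, a rotation vector about the tool's x, y, z in rad, a list of three; "xyz": the shift along the tool's x, y, z in mm, a list of three; "gripper": the opening, from 0 (shut) to 1 (fully open). A call has 1 to 10 rows; each row shifts and turns the commanded pose from where the row before left it, along the tool's axes as they then stand; what a row does not reach is not made up. A row lasts 1/10 s, in which the tool goes at most 50 mm and 8.59 degrees, less where a joint would pass 70% of its speed; a pose out of reach is approached as far as the arm can. A call with a gripper value outside its range is refused whole. The fingers move at their own pace and stop on an object; FORCE is the grip in N (left out, the last holds). Time passes only in rows, so rows that do not move let the fingers close. It gives the time, the measured TCP pose, the force and the opening at its end, in the units of the state.
- r.get_state(): the state, without advancing time (a new reading comes with each control period).
- r.grab_frame(name): name is "scene" or "top"; returns the picture (420x560x3 uint8, blue, green, red); there is no depth.
- r.camera_params(name): a dict with "fx", "fy", "cx", "cy" (pixels), "dist_coeffs" ([k1, k2, p1, p2, k3] as OpenCV has them; the pictures are not rectified), "position" and "rotation" of the camera in the world. Camera axes: x right, y up, looking along -z (the intrinsics and any distortion apply to the point x, -y, -z); pixel columns grow to the right and rows downward; lengths in m; the calibration is good to about 2 mm. A picture is of the moment at which its call begins. camera_params takes no time and is no camera call.
- r.job_done(): hands the job in, once; it reports no verdict.
The state is a dict: "time_s": time; "qpos": joint angles; "dq": joint speeds; "tau": joint torques, N m; "eef_pos": TCP position; "ee_rot": TCP orientation; "wrist_force": force on the tool from outside, world axes, zero at the start; "ft_torque": the same for the moment, N m; "opening": opening from 0.0 (shut) to 1.0 (fully open).
Only numpy, scipy, OpenCV 4.12 (cv2) and the standard library are available. Lean on these libraries where they do the work, as an engineer would, in place of code of your own. Each camera call takes 0.05 s, during which the arm holds its last target. There are 200 camera calls.

## Working session

There is one attempt and no reset: what is moved stays moved. The work goes in short steps, Python scripts to look and compute and a shell command to move; the robot and the scene stay as the last step left them, time stands still between calls to the robot, and variables do not carry over. Pictures are saved under pics/ and viewed, about 8 in all and at most 12, crops included, and the job is handed in when it is done.

```bash
mkdir -p pics; ls
python3 - <<'E'
from workcell import r
import cv2
for n in("scene","top"):
    im=r.grab_frame(n); cv2.imwrite(f"pics/{n}0.png",im)
    print(n,r.camera_params(n))
print(r.get_state())
E
```

```text
pics
scene {'fx': 496.90368348175525, 'fy': 496.90368348175525, 'cx': 286.36424780198564, 'cy': 205.2593495043793, 'dist_coeffs': array([-0.09527471,  0.        ,  0.        ,  0.        ,  0.        ]), 'position': array([ 1.29095398, -0.07913358,  1.25920901]), 'rotation': array([0.21012906, 0.17764279, 0.61015456, 0.74296718])}
top {'fx': 485.3845857393101, 'fy': 485.3845857393101, 'cx': 282.4943260476693, 'cy': 213.42807899772885, 'dist_coeffs': array([0.03517682, 0.        , 0.        , 0.        , 0.        ]), 'position': array([0.46069503, 0.05544714, 1.25010521]), 'rotation': array([-0.03196702,  0.03966843,  0.71488023, -0.69738854])}
{'time_s': 0.1, 'qpos': array([-1.2876168 ,  0.43515459,  0.02493147,  1.57399588, -0.01160377,
        1.13400903, -0.07510944]), 'dq': array([-4.30078297e-04, -9.88223007e-05,  3.90056204e-04, -1.55089912e-03,
        1.10784790e-03,  2.06891667e-03, -1.00632183e-03]), 'tau': array([ 3.55033691e-03, -6.71759176e+01,  1.02867767e+00, -3.16896737e+01,
        1.58501527e-02,  7.41814234e-03,  2.71540716e-05]), 'eef_pos': array([0.23502057, 0.57860601, 0.20850714]), 'ee_rot': array([ 0.69448941, -0.13562255,  0.13550552, -0.69349062]), 'wrist_force': array([ 0.19947398, -0.83973108,  0.12697802]), 'ft_torque': array([-0.00775613, -0.00759609,  0.00701482]), 'opening': 1.002523929734479}
```

View pics/scene0.png

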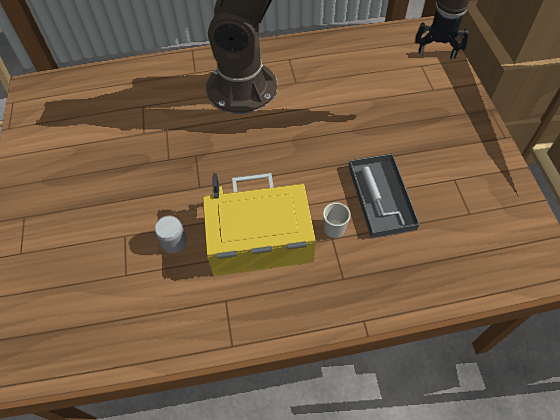

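View pics/top0.png

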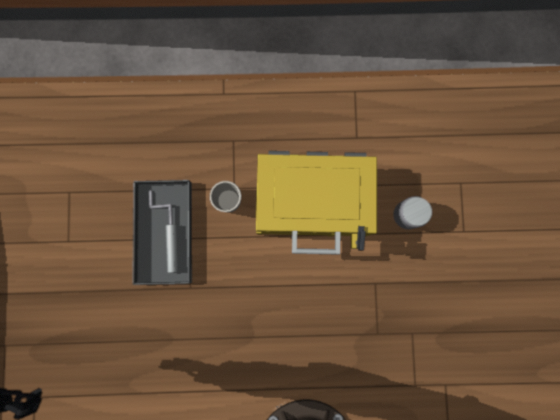

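```bash
cat > h.py <<'E'
import numpy as np,cv2
from scipy.spatial.transform import Rotation as R
from workcell import r
def cam(n):
    p=r.camera_params(n); K=np.array([[p['fx'],0,p['cx']],[0,p['fy'],p['cy']],[0,0,1]])
    return K,p['dist_coeffs'],p['position'],R.from_quat(p['rotation']).as_matrix()
def w(n,uv,z):
    K,d,P,M=cam(n); q=cv2.undistortPoints(np.array(uv,float).reshape(-1,1,2),K,d)[:,0]
    v=np.c_[q[:,0],-q[:,1],-np.ones(len(q))]@M.T
    return P+v*((z-P[2])/v[:,2])[:,None]
def px(n,X):
    K,d,P,M=cam(n); c=(np.atleast_2d(X)-P)@M; c=c*[1,-1,-1]
    return cv2.projectPoints(c,np.zeros(3),np.zeros(3),K,d)[0][:,0]
E
python3 - <<'E'
from h import *
print(w("top",[[257,156],[376,156],[377,233],[256,233]],.132).round(4))
print("bar",w("top",[[293,252],[340,252]],.126).round(4))
print("latch",w("top",[[361,239]],.173).round(4))
print("sc lid",w("scene",[[204,196],[306,186],[314,237],[206,254]],.132).round(4))
print("sc bar",w("scene",[[233,178],[272,176]],.126).round(4), w("scene",[[216,178]],.173))
a=cv2.imread("pics/top0.png")[130:270,235:435]
b=cv2.imread("pics/scene0.png")[160:280,190:330]
cv2.imwrite("pics/c1.png",np.vstack([cv2.resize(a,(600,420),interpolation=2)[:,:],]))
cv2.imwrite("pics/c2.png",cv2.resize(b,(700,600),interpolation=2))
E
```

```text
[[ 0.7108  0.0981  0.132 ]
 [ 0.7042 -0.1807  0.132 ]
 [ 0.5236 -0.175   0.132 ]
 [ 0.5304  0.104   0.132 ]]
bar [[ 0.4848  0.0197  0.126 ]
 [ 0.4821 -0.0888  0.126 ]]
latch [[ 0.5088 -0.1305  0.173 ]]
sc lid [[ 0.5266 -0.166   0.132 ]
 [ 0.5493  0.1124  0.132 ]
 [ 0.7081  0.0988  0.132 ]
 [ 0.7023 -0.1797  0.132 ]]
sc bar [[ 0.4788 -0.0804  0.126 ]
 [ 0.4937  0.0275  0.126 ]] [[ 0.50336341 -0.12507951  0.173     ]]
```

View pics/c1.png

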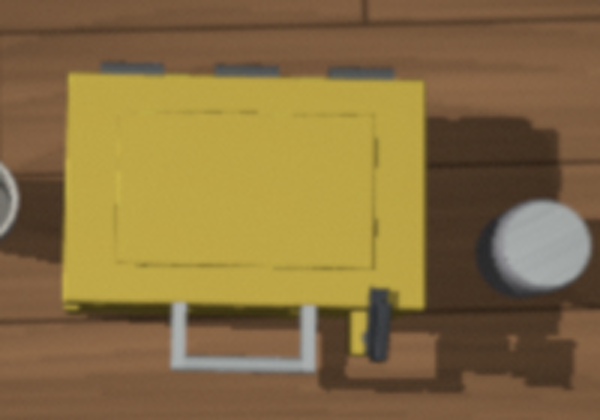

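View pics/c2.png

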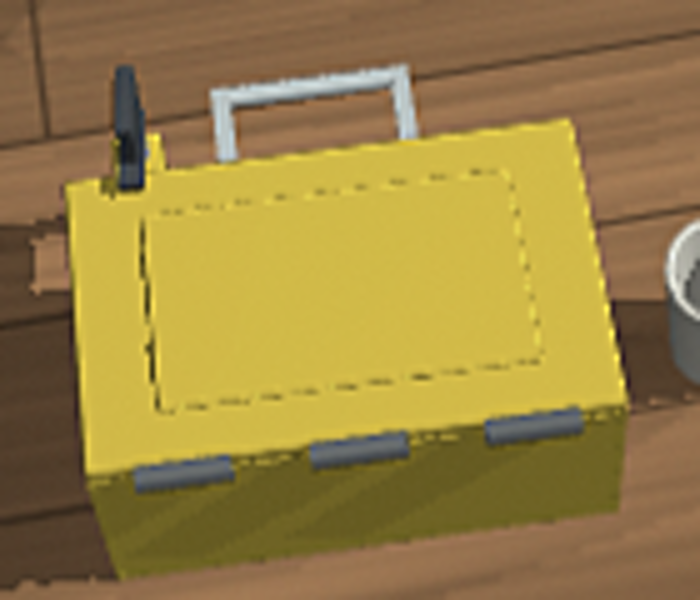

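Run:
```python
from h import *
from scipy.optimize import least_squares
T=(np.array([[70,73],[424,82],[424,310],[64,303],[172,364],[315,365]])+.5)/3-.5+[235,130]
S=(np.array([[88,474],[67,185],[573,121],[626,405],[212,93],[410,70]])+.5)/5-.5+[190,160]
L=lambda a,b,z:[a,b,z]
mt=np.array([[.09,.14,.132],[.09,-.14,.132],[-.09,-.14,.132],[-.09,.14,.132],[-.135,.055,.126],[-.135,-.055,.126]])
ms=mt[[1,2,3,0,5,4]]
def tf(p,m): return m@R.from_euler('z',p[2]).as_matrix().T+[p[0],p[1],p[3]]
for f in (0,1,2):
    def e(p):
        o=[]
        if f!=1:o.append(px("top",tf(p,mt))-T)
        if f!=0:o.append(px("scene",tf(p,ms))-S)
        return np.vstack(o).ravel()
    q=least_squares(lambda p:np.r_[e(np.r_[p,0])],[.61,-.035,0],loss='soft_l1'); p=np.r_[q.x,0]
    print(f,p.round(4),e(p).reshape(-1,2).round(1).tolist())
print("bar",tf(p,np.array([[-.135,0,.126]])),"latch",tf(p,np.array([[-.112,-.1,.161]])))
a=w("top",(np.array([[380,290],[377,360]])+.5)/3-.5+[235,130],.173);print(a,a.mean(0),np.arctan2(*(a[0]-a[1])[[1,0]]))
a=w("scene",(np.array([[131,186],[124,68]])+.5)/5-.5+[190,160],.173);print(a)
s=r.get_state(); print(R.from_quat(s['ee_rot']).as_matrix().round(3))
```

```text
0 [ 0.6196 -0.0387 -0.0444  0.    ] [[-0.6, -0.1], [0.8, -0.6], [0.8, 0.1], [-0.5, -0.0], [-0.1, -0.0], [-0.2, 0.6]]
1 [ 0.6212 -0.0346 -0.0512  0.    ] [[-0.9, 0.1], [-0.5, -1.1], [0.1, -0.9], [0.8, -0.3], [0.4, 1.3], [0.0, 1.1]]
2 [ 0.62   -0.0369 -0.0469  0.    ] [[-1.3, -0.4], [0.1, -0.6], [-0.1, 0.0], [-1.4, -0.3], [-1.1, -0.2], [-1.1, 0.5], [-1.6, 0.0], [-1.5, -1.1], [-1.0, -1.2], [-0.1, -0.8], [-0.6, 1.2], [-1.1, 0.9]]
bar [[ 0.48514725 -0.03052798  0.126     ]] latch [[ 0.5034358  -0.13149594  0.161     ]]
[[ 0.53695978 -0.13240928  0.173     ]
 [ 0.48525025 -0.12800482  0.173     ]] [ 0.51110501 -0.13020705  0.173     ] -0.08497182605414026
[[ 0.56298595 -0.13265749  0.173     ]
 [ 0.48676459 -0.12747448  0.173     ]]
[[ 0.926 -0.     0.376]
 [-0.376 -0.001  0.926]
 [ 0.    -1.    -0.001]]
```

```bash
python3 -m crank '{"dr":[[0,0,0],[0,0,0],[0,0,0],[0,0,0],[0,0,0],[0,0,0],[0,0,0],[0,0,0],[0,0,0],[0,0,0]],"xyz":[[26,-4,-28],[26,-4,-28],[26,-4,-28],[26,-4,-28],[26,-4,-28],[26,-4,-28],[26,-4,-28],[26,-4,-28],[26,-4,-28],[26,-4,-28]],"gripper":[1,1,1,1,1,1,1,1,1,1]}'
python3 -m crank '{"dr":[[0,0,0],[0,0,0],[0,0,0],[0,0,0],[0,0,0],[0,0,0],[0,0,0],[0,0,0],[0,0,0],[0,0,0]],"xyz":[[26,0,-28],[26,0,-28],[26,0,-28],[26,0,-28],[26,0,-28],[26,0,-28],[26,0,-28],[26,0,-28],[26,0,-28],[26,0,-28]],"gripper":[1,1,1,1,1,1,1,1,1,1]}'
python3 -m crank '{"dr":[[0,-0.1,0],[0,-0.1,0],[0,-0.1,0],[0,0,0],[0,0,0]],"xyz":[[0,0,0],[0,0,0],[0,0,0],[0,0,0],[0,0,0]],"gripper":[1,1,1,1,1]}'
python3 - <<'E'
from h import *
s=r.get_state(); print(s['qpos'].round(2),R.from_quat(s['ee_rot']).as_matrix().round(3))
E
```

```text
time_s: 1.1
eef_pos: [0.3708, 0.2201, 0.2492]
ee_rot: [0.694, -0.136, 0.136, -0.694]
wrist_force: [0.6, -0.8, 0.2]
opening: 1.004
time_s: 2.1
eef_pos: [0.5063, -0.1368, 0.249]
ee_rot: [-0.694, 0.136, -0.135, 0.694]
wrist_force: [1.1, 0.7, 0.2]
opening: 1.003
time_s: 2.6
eef_pos: [0.506, -0.1354, 0.249]
ee_rot: [-0.706, 0.032, -0.031, 0.706]
wrist_force: [0.3, -0.6, -0.2]
opening: 1.0
[-0.23  0.24  0.49  1.79 -0.13  1.14  1.78] [[ 0.996 -0.     0.089]
 [-0.089  0.     0.996]
 [-0.    -1.     0.   ]]
```

Run:
```python
from h import *
o=[]
for n in("scene","top"):
    im=r.grab_frame(n); c=px(n,[[.505,-.131,.19]])[0].astype(int); print(n,c)
    o.append(cv2.resize(im[c[1]-50:c[1]+50,c[0]-40:c[0]+40],(400,500),interpolation=2))
cv2.imwrite("pics/d1.png",np.hstack(o))
```

```text
scene [213 175]
top [362 240]
```

View pics/d1.png

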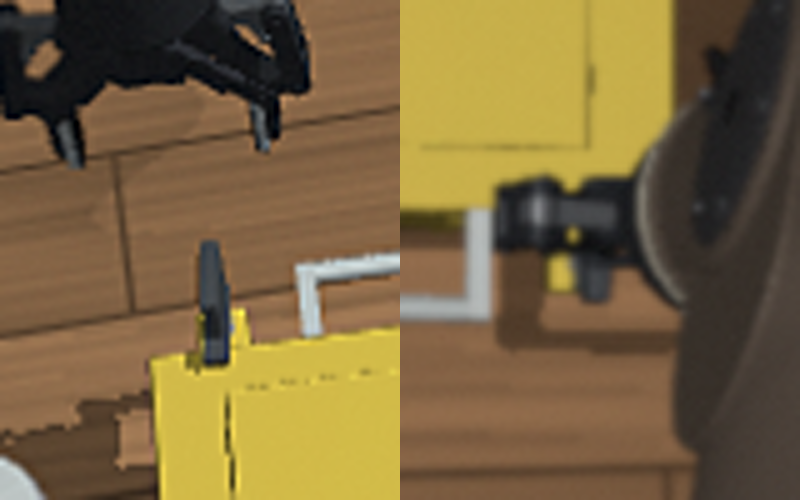

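Run:
```python
from h import *
print(w("scene",[[206.3,156.5]],.245),w("scene",[[216,185.5],[215,173.5]],.173))
```

```text
[[ 0.48317733 -0.13874424  0.245     ]] [[ 0.52754514 -0.12793302  0.173     ]
 [ 0.48807892 -0.12599695  0.173     ]]
```

```bash
python3 -m crank '{"dr":[[0,0,0],[0,0,0],[0,0,0],[0,0,0],[0,0,0],[0,0,0]],"xyz":[[0,20,2],[0,20,2],[0,20,2],[0,16,0],[0,10,0],[0,0,0]],"gripper":[1,1,1,1,1,0.6]}' 20
python3 -m crank '{"dr":[[0,0,0],[0,0,0],[0,0,0],[0,0,0],[0,0,0],[0,0,0],[0,0,0],[0,0,0]],"xyz":[[0,0,0],[0,0,0],[0,0,0],[0,0,0],[0,0,0],[0,0,0],[0,0,0],[0,0,0]],"gripper":[0.4,0.3,0.2,0,0,0,0,0]}' 20
python3 - <<'E'
from h import *
s=r.get_state(); print(s['wrist_force'],s['ft_torque'],s['opening'])
o=[]
for n in("scene","top"):
    im=r.grab_frame(n); c=px(n,[[.505,-.131,.17]])[0].astype(int)
    o.append(cv2.resize(im[c[1]-50:c[1]+50,c[0]-40:c[0]+40],(400,500),interpolation=2))
cv2.imwrite("pics/d2.png",np.hstack(o))
E
```

```text
time_s: 3.3
eef_pos: [0.506, -0.1293, 0.1622]
ee_rot: [-0.706, 0.031, -0.03, 0.706]
wrist_force: [1.0, 0.1, 0.3]
opening: 0.856
time_s: 4.1
eef_pos: [0.5067, -0.1295, 0.1632]
ee_rot: [-0.706, 0.03, -0.03, 0.706]
wrist_force: [0.0, -0.1, -0.5]
opening: -0.004
[ 0.00105564 -0.08399819 -0.4620306 ] [-0.017772    0.01711125  0.00665765] -0.004397675019508233
```

View pics/d2.png

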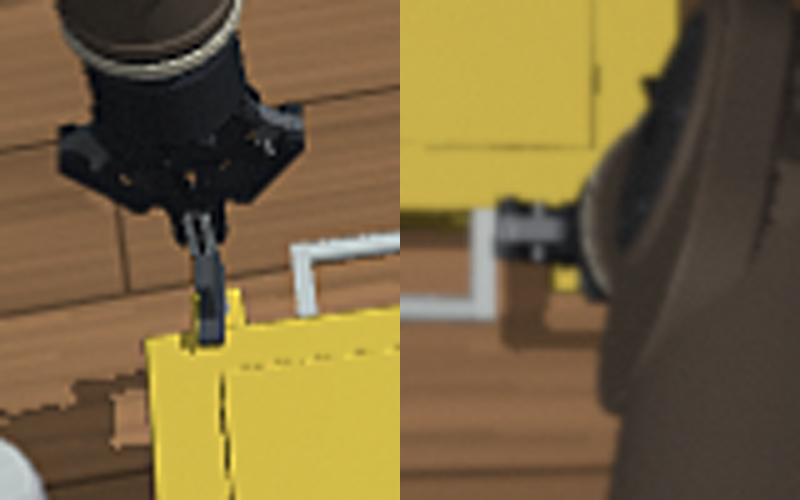

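Run:
```python
from h import *
for z in(.23,.25,.27,.29): print(z,w("scene",[[206.3,156.5]],z).round(4))
c=px("scene",[[.505,-.131,.17]])[0].astype(int)
for z in(.146,.16,.17,.18,.2): print(z,w("scene",[c+[1,1]],z).round(4))
ms=cv2.imread("pics/scene0.png")[10:70,400:480]
im=r.grab_frame("scene")[c[1]-30:c[1]+30,c[0]-40:c[0]+40]
cv2.imwrite("pics/d3.png",np.hstack([cv2.resize(a,(400,300),interpolation=2) for a in(ms,im)]))
print(px("scene",[[.235,.579,.204],[.235,.579,.25]])-[400,10])
```

```text
0.23 [[ 0.4712 -0.1396  0.23  ]]
0.25 [[ 0.4872 -0.1385  0.25  ]]
0.27 [[ 0.5031 -0.1373  0.27  ]]
0.29 [[ 0.519  -0.1361  0.29  ]]
0.146 [[ 0.4899 -0.1297  0.146 ]]
0.16 [[ 0.5    -0.1291  0.16  ]]
0.17 [[ 0.5072 -0.1286  0.17  ]]
0.18 [[ 0.5144 -0.1282  0.18  ]]
0.2 [[ 0.5288 -0.1272  0.2   ]]
[[32.48840032 55.75316187]
 [35.98011055 44.22542591]]
```

View pics/d3.png

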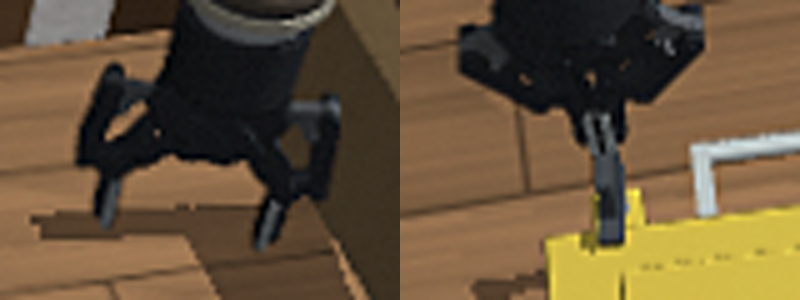

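```bash
python3 -m crank '{"dr":[[0,0,0],[0,0,0],[0,0,0],[0,0,0],[0,0,0],[0,0,0],[0,0,0],[0,0,0]],"xyz":[[0,0,0],[0,0,0],[0,0,0],[0,0,0],[0,4,0],[0,5,0],[0,5,0],[0,0,0]],"gripper":[0.7,0.7,0.7,0.7,0.7,0.7,0.7,0.7]}' 20
python3 -m crank '{"dr":[[0,0,0],[0,0,0],[0,0,0],[0,0,0],[0,0,0],[0,0,0],[0,0,0],[0,0,0]],"xyz":[[0,0,0],[0,0,0],[0,0,0],[0,0,0],[0,0,0],[0,0,0],[0,0,0],[0,0,0]],"gripper":[0.4,0.2,0,0,0,0,0,0]}' 20
```

```text
time_s: 5.05
eef_pos: [0.5061, -0.1293, 0.1483]
ee_rot: [-0.706, 0.031, -0.03, 0.706]
wrist_force: [-0.6, 0.1, -0.8]
opening: 0.7
time_s: 5.85
eef_pos: [0.5069, -0.1311, 0.1496]
ee_rot: [0.707, -0.03, 0.031, -0.706]
wrist_force: [0.8, -5.6, 1.4]
opening: 0.1
```

```bash
python3 -m crank '{"dr":[[0,0,0],[0,0,0],[0,0,0],[0,0,0],[0,0,0],[0,0,0],[0,0,0]],"xyz":[[0,0,0],[0,0,0],[0,0,0],[0,4,-1],[0,4,-1],[0,4,-1],[0,0,0]],"gripper":[0.5,0.5,0.5,0.5,0.5,0.5,0.4]}' 25
python3 -m crank '{"dr":[[0,0,0],[0,0,0],[0,0,0],[0,0,0],[0,0,0]],"xyz":[[0,0,0],[0,0,0],[0,0,0],[0,0,0],[0,0,0]],"gripper":[0.2,0,0,0,0]}' 25
python3 - <<'E'
from h import *
c=px("scene",[[.505,-.131,.17]])[0].astype(int)
im=r.grab_frame("scene")[c[1]-30:c[1]+30,c[0]-40:c[0]+40]
cv2.imwrite("pics/d4.png",cv2.resize(im,(800,600),interpolation=2))
E
```

```text
time_s: 6.55
eef_pos: [0.5059, -0.1326, 0.1364]
ee_rot: [-0.706, 0.031, -0.03, 0.706]
wrist_force: [0.8, 0.6, -1.0]
opening: 0.4
time_s: 7.05
eef_pos: [0.5066, -0.1316, 0.1374]
ee_rot: [-0.706, 0.03, -0.03, 0.707]
wrist_force: [-0.1, 5.4, 3.1]
opening: 0.11
```

View pics/d4.png

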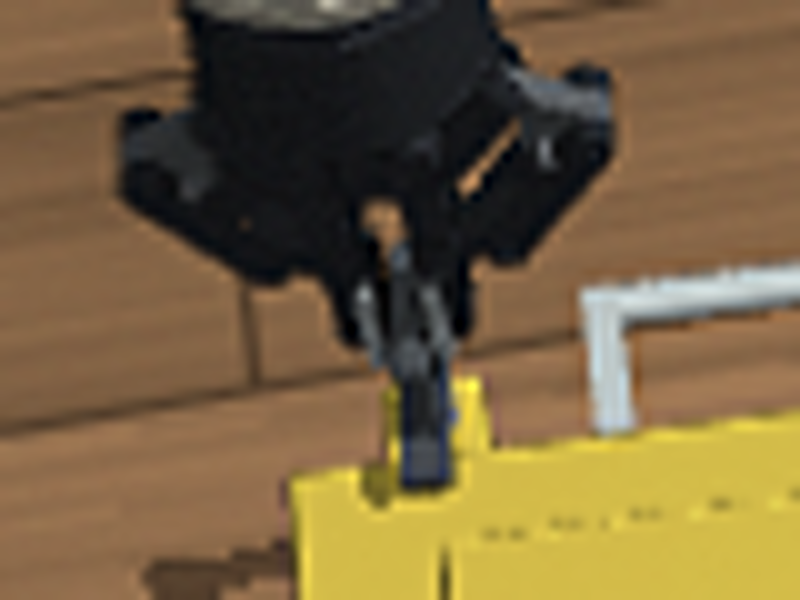

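```bash
python3 -m crank '{"dr":[[0,0.1,0],[0,0.1,0],[0,0.1,0],[0,0.1,0],[0,0.1,0]],"xyz":[[0,0,1],[0,0,0],[0,0,0],[0,0,0],[0,0,0]],"gripper":[0,0,0,0,0]}'
python3 - <<'E'
from h import *
s=r.get_state(); print(s['qpos'].round(2),s['ft_torque'])
E
```

```text
time_s: 7.6
eef_pos: [0.5061, -0.133, 0.1374]
ee_rot: [0.677, -0.206, 0.206, -0.676]
wrist_force: [-2.6, -3.4, 2.6]
opening: 0.109
[-0.29  0.38  0.59  1.95 -0.26  0.89  1.41] [-0.65478419  0.57265552  0.01704769]
```

```bash
python3 -m crank '{"dr":[[0,0.1,0],[0,0.1,0],[0,0.1,0],[0,0.1,0],[0,0.1,0],[0,0.1,0],[0,0.1,0],[0,0.1,0],[0,0.1,0],[0,0.08,0]],"xyz":[[0,0,0],[0,0,0],[0,0,0],[0,0,0],[0,0,0],[0,0,0],[0,0,0],[0,0,0],[0,0,0],[0,0,0]],"gripper":[0,0,0,0,0,0,0,0,0,0]}'
python3 - <<'E'
from h import *
s=r.get_state(); print(s['qpos'].round(2),s['ft_torque'],R.from_quat(s['ee_rot']).as_matrix().round(3))
E
```

```text
time_s: 8.6
eef_pos: [0.5035, -0.1342, 0.1373]
ee_rot: [0.501, -0.501, 0.5, -0.498]
wrist_force: [-12.4, -5.6, 10.0]
opening: 0.106
[-0.47  0.44  0.85  1.96 -0.41  0.93  0.59] [-1.15354663  2.775555    0.06639865] [[-0.002 -0.004  1.   ]
 [-1.    -0.002 -0.002]
 [ 0.002 -1.    -0.004]]
```

```bash
python3 -m crank '{"dr":[[0,0,0],[0,0,0],[0,0,0],[0,0,0],[0,0,0],[0,0,0],[0,0,0],[0,0,0]],"xyz":[[0,0,0],[0,0,0],[0,0,0],[0,-5,0],[0,-15,0],[0,-20,0],[0,-20,0],[0,0,0]],"gripper":[0.45,0.45,0.45,0.45,0.45,0.45,0.45,0.45]}'
python3 -m crank '{"dr":[[0,0,0],[0,0,0],[0,0,0],[0,0,0],[0,0.045,0],[0,0,0]],"xyz":[[-26,0,-5],[-26,0,-5],[-26,0,-5],[-26,0,-5],[0,0,0],[0,0,0]],"gripper":[0.45,0.45,0.45,0.45,0.45,0.45]}' 20
python3 - <<'E'
from h import *
o=[]
for n in("scene","top"):
    im=r.grab_frame(n); c=px(n,[[.5,-.06,.15]])[0].astype(int); print(c)
    o.append(cv2.resize(im[c[1]-40:c[1]+40,c[0]-40:c[0]+40],(400,400),interpolation=2))
cv2.imwrite("pics/d5.png",np.hstack(o))
E
```

```text
time_s: 9.4
eef_pos: [0.5082, -0.1321, 0.1998]
ee_rot: [-0.5, 0.497, -0.5, 0.502]
wrist_force: [-0.5, 0.4, -0.3]
opening: 0.455
time_s: 10.0
eef_pos: [0.4858, -0.0266, 0.1969]
ee_rot: [-0.49, 0.51, -0.509, 0.49]
wrist_force: [0.1, 0.4, -0.2]
opening: 0.447
[240 177]
[328 244]
```

View pics/d5.png

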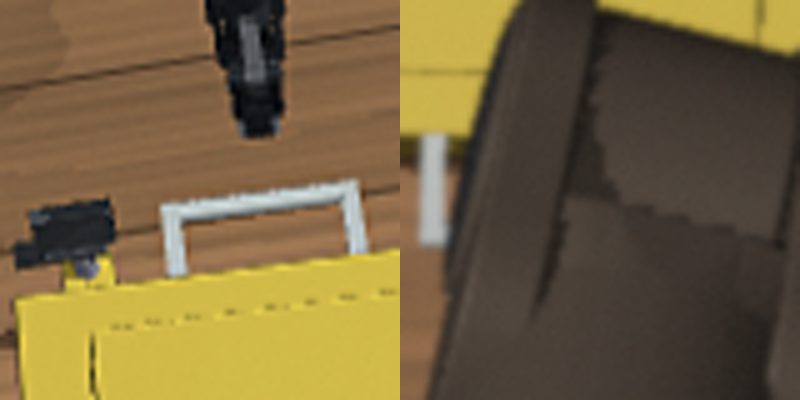

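```bash
python3 -m crank '{"dr":[[0,0,0],[0,0,0],[0,0,0],[0,0,0],[0,0,0],[0,0,0],[0,0,0],[0,0,0]],"xyz":[[0,20,0],[0,20,0],[0,15,0],[0,12,0],[0,10,0],[0,10,0],[0,10,0],[0,0,0]],"gripper":[0.45,0.45,0.45,0.45,0.45,0.45,0.45,0.45]}'
python3 -m crank '{"dr":[[0,0,0],[0,0,0],[0,0,0],[0,0,0],[0,0,0],[0,0,0]],"xyz":[[0,0,0],[0,0,0],[0,0,0],[0,0,0],[0,0,0],[0,0,0]],"gripper":[0.2,0,0,0,0,0]}' 40
```

```text
time_s: 10.9
eef_pos: [0.4854, -0.0276, 0.0992]
ee_rot: [-0.49, 0.51, -0.51, 0.489]
wrist_force: [-0.0, 0.2, 0.9]
opening: 0.449
time_s: 11.5
eef_pos: [0.4852, -0.0276, 0.1001]
ee_rot: [-0.49, 0.51, -0.51, 0.49]
wrist_force: [-4.3, -0.0, 1.7]
opening: 0.114
```

```bash
python3 -m crank '{"dr":[[0,0,0],[0,0,0],[0,0,0],[0,0,0],[0,0,0],[0,0,0]],"xyz":[[0,-10,0],[0,-10,1],[0,-10,1],[0,-9,1.5],[0,0,0],[0,0,0]],"gripper":[0,0,0,0,0,0]}' 40
python3 - <<'E'
from h import *
s=r.get_state(); print(s['qpos'].round(2),s['wrist_force'],s['ft_torque'])
im=r.grab_frame("scene"); c=px("scene",[[.55,-.06,.15]])[0].astype(int)
cv2.imwrite("pics/d6.png",cv2.resize(im[c[1]-60:c[1]+60,c[0]-80:c[0]+80],(800,600),interpolation=2)); print(c)
E
```

```text
time_s: 12.1
eef_pos: [0.4883, -0.0277, 0.1398]
ee_rot: [-0.49, 0.511, -0.509, 0.49]
wrist_force: [-6.2, -0.6, -1.9]
opening: 0.115
[-0.72  0.38  0.88  2.03 -0.37  0.9   0.33] [-6.19490748 -0.55926878 -1.9102131 ] [-0.19391658  1.64414272 -0.07305549]
[243 192]
```

View pics/d6.png

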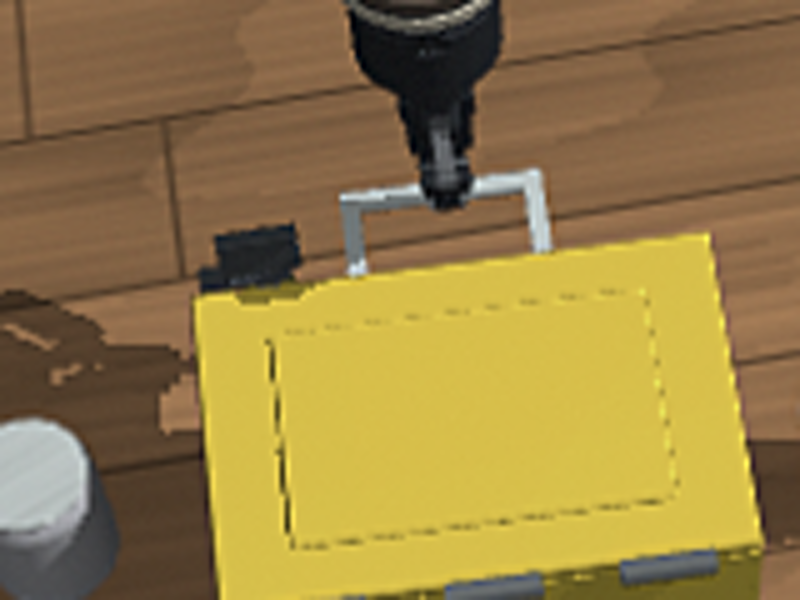

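```bash
python3 -m crank '{"dr":[[0,0,0],[0,0,0],[0,0,0],[0,0,0],[0,0,0],[0,0,0],[0,0,0],[0,0,0],[0,0,0],[0,0,0]],"xyz":[[0,-9.6,2],[0,-9.5,2.3],[0,-9.4,2.8],[0,-9.4,3.1],[0,-9.1,3.6],[0,-9,3.9],[0,-8.8,4.3],[0,-8.6,4.7],[0,-8.4,5.1],[0,-8.2,5.5]],"gripper":[0,0,0,0,0,0,0,0,0,0]}' 40
python3 -c "
from h import *
s=r.get_state(); print(s['qpos'].round(2),s['wrist_force'],s['ft_torque'])"
```

```text
time_s: 13.15
eef_pos: [0.523, -0.0293, 0.2298]
ee_rot: [-0.491, 0.512, -0.508, 0.488]
wrist_force: [-18.8, 0.8, 8.5]
opening: 0.106
[-0.75  0.34  0.93  1.83 -0.3   1.13  0.25] [-18.81083432   0.82122436   8.52813985] [ 0.12683892  4.16006489 -0.0249417 ]
```

```bash
python3 -m crank '{"dr":[[0,0,0],[0,0,0],[0,0,0],[0,0,0],[0,0,0],[0,0,0],[0,0,0],[0,0,0],[0,0,0]],"xyz":[[0,-8.8,5],[0,-8.4,5.5],[0,-8,6],[0,-7.6,6.3],[0,-7.3,6.7],[0,-7,7],[0,0,0],[0,0,0],[0,0,0]],"gripper":[0,0,0,0,0,0,0,0,0]}' 40
python3 - <<'E'
from h import *
s=r.get_state(); print(s['qpos'].round(2),s['wrist_force'],s['ft_torque'])
im=r.grab_frame("scene"); c=px("scene",[[.6,-.06,.2]])[0].astype(int)
cv2.imwrite("pics/d7.png",cv2.resize(im[c[1]-60:c[1]+60,c[0]-80:c[0]+80],(800,600),interpolation=2)); print(c)
E
```

```text
time_s: 14.05
eef_pos: [0.5639, -0.0305, 0.2767]
ee_rot: [0.49, -0.51, 0.51, -0.49]
wrist_force: [-0.2, 0.5, -0.0]
opening: -0.002
[-0.7   0.37  0.93  1.67 -0.31  1.26  0.25] [-0.20242423  0.47241882 -0.01844915] [ 0.00197618 -0.03414537  0.01807318]
[244 198]
```

View pics/d7.png

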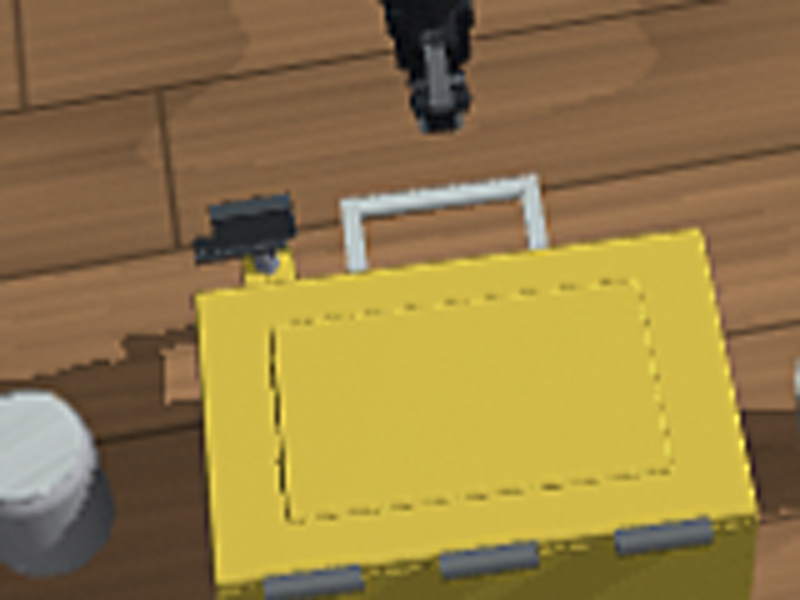

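```bash
python3 -m crank '{"dr":[[0,0,0],[0,0,0],[0,0,0],[0,0,0],[0,0,0],[0,0,0],[0,0,0]],"xyz":[[0,10,-20],[0,15,-20],[0,15,-20],[0,15,-19],[0,15,0],[0,10,0],[0,0,0]],"gripper":[0.45,0.45,0.45,0.45,0.45,0.45,0.45]}' 40
python3 -c "
from h import *
s=r.get_state(); print(s['eef_pos'],R.from_quat(s['ee_rot']).as_matrix().round(3),s['opening'])"
```

```text
time_s: 14.8
eef_pos: [0.484, -0.0273, 0.1955]
ee_rot: [-0.49, 0.51, -0.51, 0.489]
wrist_force: [-0.0, -0.3, 0.3]
opening: 0.452
[ 0.4839872  -0.02732024  0.19545261] [[-0.04  -0.001  0.999]
 [-0.999 -0.    -0.04 ]
 [ 0.    -1.    -0.001]] 0.45211137242427973
```

Down deeper (TCP about 0.084), then grip harder.

```bash
python3 -m crank '{"dr":[[0,0,0],[0,0,0],[0,0,0],[0,0,0],[0,0,0],[0,0,0],[0,0,0],[0,0,0],[0,0,0],[0,0,0]],"xyz":[[0,20,0],[0,20,0],[0,20,0],[0,15,0],[0,10,0],[0,8,0],[0,7,0],[0,6,0],[0,5,0],[0,0,0]],"gripper":[0.45,0.45,0.45,0.45,0.45,0.45,0.45,0.45,0.45,0.45]}'
python3 -m crank '{"dr":[[0,0,0],[0,0,0],[0,0,0],[0,0,0],[0,0,0],[0,0,0]],"xyz":[[0,0,0],[0,0,0],[0,0,0],[0,0,0],[0,0,0],[0,0,0]],"gripper":[0.2,0,0,0,0,0]}' 60
```

```text
time_s: 15.8
eef_pos: [0.4841, -0.0275, 0.0849]
ee_rot: [-0.49, 0.51, -0.51, 0.49]
wrist_force: [-0.3, -0.5, -0.2]
opening: 0.448
time_s: 16.4
eef_pos: [0.4852, -0.0276, 0.0856]
ee_rot: [0.489, -0.51, 0.51, -0.49]
wrist_force: [4.3, 0.9, 0.6]
opening: 0.118
```

```bash
python3 -m crank '{"dr":[[0,0,0],[0,0,0],[0,0,0],[0,0,0],[0,0,0],[0,0,0],[0,0,0],[0,0,0],[0,0,0]],"xyz":[[0,-9.8,1],[0,-9.8,1],[0,-9.8,1],[0,-9.7,1.5],[0,-9.6,2],[0,-9.5,2.3],[0,-9.4,2.8],[0,-9.4,3.1],[0,0,0]],"gripper":[0,0,0,0,0,0,0,0,0]}' 60
python3 -c "
from h import *
s=r.get_state(); print(s['wrist_force'],s['ft_torque'],s['opening'])"
```

```text
time_s: 17.3
eef_pos: [0.4977, -0.0281, 0.1631]
ee_rot: [-0.49, 0.511, -0.509, 0.489]
wrist_force: [-7.9, -0.2, -0.6]
opening: 0.116
[-7.93021728 -0.24591906 -0.62922062] [-0.15514211  1.71871639 -0.08273742] 0.11557001449996386
```

```bash
cat > ang.py <<'E'
from h import *
def ang(im,n="scene"):
    p=(.6205,-.0355,-.0485) if n=="scene" else (.6196,-.0387,-.0444)
    M=R.from_euler('z',p[2]).as_matrix()
    g=cv2.GaussianBlur(im.min(2).astype(np.float32),(3,3),0); best=[]
    for t in np.arange(0,75,.5):
        a=np.radians(t); y=np.r_[np.linspace(-.046,-.022,15),np.linspace(.022,.046,15)]
        X=np.c_[np.full(30,.09-.225*np.cos(a)),y,np.full(30,.126+.225*np.sin(a))]@M.T+[p[0],p[1],0]
        q=px(n,X).astype(np.float32)
        v=cv2.remap(g,q[:,0],q[:,1],1).ravel(); best.append((float(v.min()*.5+v.mean()*.5),t))
    return [(round(a),b) for a,b in sorted(best)[::-1][:4]]
if __name__=="__main__":
    import sys
    for f in sys.argv[1:]: print(f,ang(cv2.imread(f)))
    im=r.grab_frame("scene"); cv2.imwrite("pics/now.png",im); print(ang(im))
    s=r.get_state(); print(s['wrist_force'],s['ft_torque'],s['opening'])
E
python3 ang.py pics/scene0.png
```

```text
pics/scene0.png [(181, np.float64(0.5)), (181, np.float64(0.0)), (178, np.float64(1.0)), (165, np.float64(1.5))]
[(149, np.float64(21.0)), (149, np.float64(21.5)), (148, np.float64(20.5)), (147, np.float64(22.0))]
[-7.08460176 -0.44851949 -1.1519129 ] [-0.1979573   1.58451206 -0.10151357] 0.1185209161883419
```

```bash
python3 -m crank '{"dr":[[0,0,0],[0,0,0],[0,0,0],[0,0,0],[0,0,0]],"xyz":[[0,-9.1,2],[0,-9,3],[0,-8.8,4],[0,-8.6,4.5],[0,0,0]],"gripper":[0,0,0,0,0]}' 60; python3 ang.py
```

```text
time_s: 17.85
eef_pos: [0.5135, -0.0288, 0.1992]
ee_rot: [0.49, -0.51, 0.51, -0.49]
wrist_force: [-1.4, -2.1, -1.9]
opening: 0.116
[(150, np.float64(34.0)), (150, np.float64(33.5)), (150, np.float64(34.5)), (150, np.float64(33.0))]
[-1.02227802 -0.6979751  -1.52539937] [-0.341954    0.06808274 -0.03059077] 0.11201942985121059
```

```bash
python3 -m crank '{"dr":[[0,0,0],[0,0,0],[0,0,0],[0,0,0],[0,0,0]],"xyz":[[0,-8.4,4.8],[0,-8.2,5.2],[0,-7.9,5.6],[0,-7.6,6],[0,0,0]],"gripper":[0,0,0,0,0]}' 60; python3 ang.py
```

```text
time_s: 18.4
eef_pos: [0.5341, -0.0298, 0.2308]
ee_rot: [-0.49, 0.51, -0.51, 0.49]
wrist_force: [-4.7, -2.0, -1.6]
opening: 0.115
[(138, np.float64(37.5)), (138, np.float64(37.0)), (138, np.float64(36.5)), (138, np.float64(38.0))]
[-4.48246446 -1.785354   -0.3957804 ] [-0.50078635  1.30413902 -0.02890222] 0.11363860794042029
```

```bash
python3 -m crank '{"dr":[[0,0,0],[0,0,0],[0,0,0],[0,0,0]],"xyz":[[0,-7.4,5.5],[0,-7.2,6.2],[0,-7,6.6],[0,0,0]],"gripper":[0,0,0,0]}' 60; python3 ang.py
```

```text
time_s: 18.85
eef_pos: [0.5537, -0.0306, 0.2532]
ee_rot: [0.49, -0.51, 0.51, -0.49]
wrist_force: [-5.3, -2.9, 2.7]
opening: 0.115
[(154, np.float64(36.0)), (154, np.float64(35.5)), (154, np.float64(36.5)), (154, np.float64(37.0))]
[-5.48845192 -3.67749115  2.23033392] [-0.64185361  1.2042391  -0.07442155] 0.11010889382693684
```

Run:
```python
from h import *
t=r.grab_frame("top"); s=r.grab_frame("scene")
c=px("top",[[.6,-.03,.2]])[0].astype(int); d=px("scene",[[.6,-.03,.2]])[0].astype(int); print(c,d)
o=[cv2.resize(im[k[1]-60:k[1]+60,k[0]-40-q:k[0]+40-q],(400,600),interpolation=2) for im,k,q in((t,c,30),(s,d,0))]
cv2.imwrite("pics/e1.png",np.hstack(o))
```

```text
[315 197] [256 196]
```

View pics/e1.png

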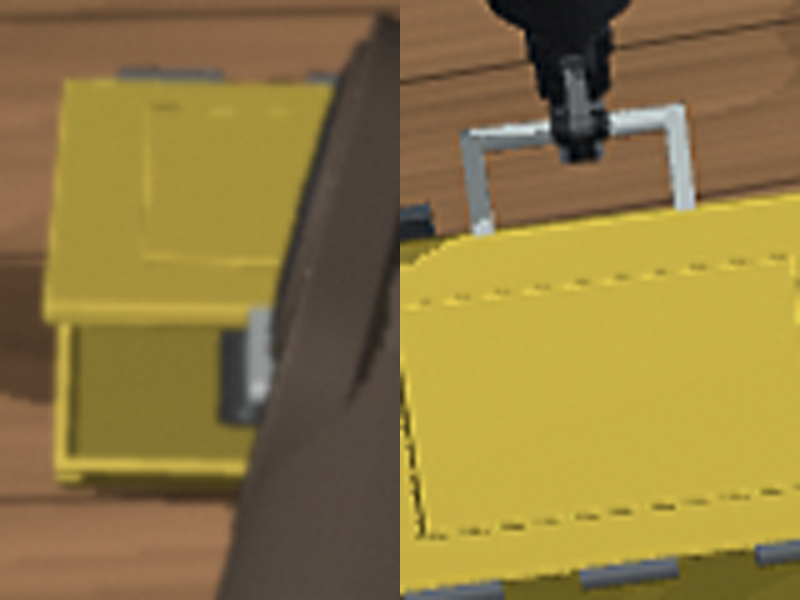

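Run:
```python
from h import *
p=(.6196,-.0387,-.0444);M=R.from_euler('z',p[2]).as_matrix()
for t in range(36,58,3):
    a=np.radians(t);c,s=np.cos(a),np.sin(a)
    X=np.array([[.09-.18*c+.006*s,.14,.126+.18*s+.006*c],[.09-.18*c-.006*s,.14,.126+.18*s-.006*c],[.09-.231*c,.05,.126+.231*s]])@M.T+[p[0],p[1],0]
    print(t,((px("top",X)-[245,137])*5).round(0).tolist())
```

```text
36 [[43.0, 362.0], [44.0, 381.0], [258.0, 468.0]]
39 [[43.0, 345.0], [43.0, 366.0], [259.0, 449.0]]
42 [[42.0, 328.0], [43.0, 350.0], [260.0, 427.0]]
45 [[42.0, 310.0], [42.0, 333.0], [262.0, 405.0]]
48 [[41.0, 291.0], [42.0, 315.0], [263.0, 381.0]]
51 [[41.0, 271.0], [41.0, 296.0], [264.0, 355.0]]
54 [[41.0, 250.0], [41.0, 277.0], [265.0, 329.0]]
57 [[41.0, 229.0], [41.0, 256.0], [266.0, 301.0]]
```

```bash
python3 -m crank '{"dr":[[0,0,0],[0,0,0],[0,0,0],[0,0,0],[0,0,0],[0,0,0]],"xyz":[[0,-4,3],[0,-4,3.5],[0,-2,2],[0,0,0],[0,0,0],[0,0,0]],"gripper":[0,0,0,0,0,0]}' 60
cat > edge.py <<'E'
from h import *
t=r.grab_frame("top"); cv2.imwrite("pics/t.png",t)
o=cv2.imread("pics/e1.png")[:,100:200].reshape(120,5,100,3).mean((1,2)) # same rows before
print("before",[tuple(int(x) for x in o[k]) for k in range(56,70)])
n=t[137:257,265:285].mean(1)
print("now",[(k*5,tuple(int(x) for x in n[k])) for k in range(46,70)])
s=r.get_state(); print(s['wrist_force'],s['dq'].round(4),s['opening'])
E
python3 edge.py
```

```text
time_s: 19.6
eef_pos: [0.5626, -0.0311, 0.2617]
ee_rot: [0.49, -0.509, 0.511, -0.49]
wrist_force: [5.8, -5.0, -11.8]
opening: 0.115
before [(59, 145, 166), (59, 145, 166), (59, 145, 166), (60, 147, 168), (65, 158, 180), (71, 170, 194), (67, 161, 183), (61, 149, 170), (55, 135, 154), (47, 114, 130), (46, 112, 127), (48, 115, 130), (48, 115, 131), (48, 116, 131)]
now [(230, (58, 141, 162)), (235, (60, 147, 168)), (240, (64, 153, 175)), (245, (58, 141, 161)), (250, (56, 139, 159)), (255, (57, 141, 161)), (260, (58, 141, 161)), (265, (57, 141, 161)), (270, (57, 141, 161)), (275, (59, 144, 165)), (280, (65, 156, 179)), (285, (71, 170, 194)), (290, (67, 162, 184)), (295, (63, 153, 175)), (300, (58, 141, 161)), (305, (47, 115, 131)), (310, (47, 113, 128)), (315, (49, 116, 131)), (320, (49, 116, 132)), (325, (48, 116, 131)), (330, (49, 116, 132)), (335, (49, 116, 131)), (340, (49, 116, 132)), (345, (49, 116, 132))]
[  6.75164092  -5.56153085 -11.90657879] [ 0.0001 -0.0011  0.0003  0.0002 -0.0021 -0.0012  0.0002] 0.11447833974514446
```

```bash
python3 -m crank '{"dr":[[0,0,0],[0,0,0],[0,0,0],[0,0,0],[0,0,0],[0,0,0],[0,0,0],[0,0,0],[0,0,0],[0,0,0]],"xyz":[[0,1,0.7],[0,1,0.8],[0,0,0],[0,0,0],[0,0,0],[0,0,0],[0,0,0],[0,0,0],[0,0,0],[0,0,0]],"gripper":[0,0,0,0,0,0,0,0,0,0]}' 60
python3 edge.py|tail -2
```

```text
time_s: 20.65
eef_pos: [0.5612, -0.0309, 0.2602]
ee_rot: [-0.49, 0.511, -0.509, 0.489]
wrist_force: [-10.5, -2.3, 6.4]
opening: 0.116
now [(230, (58, 143, 162)), (235, (60, 146, 166)), (240, (61, 149, 170)), (245, (59, 145, 165)), (250, (58, 142, 162)), (255, (58, 142, 161)), (260, (58, 142, 161)), (265, (58, 142, 161)), (270, (58, 142, 162)), (275, (58, 142, 162)), (280, (62, 149, 171)), (285, (69, 165, 189)), (290, (69, 167, 190)), (295, (65, 157, 179)), (300, (60, 147, 168)), (305, (54, 132, 151)), (310, (50, 119, 135)), (315, (49, 116, 131)), (320, (49, 116, 132)), (325, (49, 116, 132)), (330, (49, 116, 132)), (335, (49, 116, 132)), (340, (49, 116, 132)), (345, (49, 116, 132))]
[-10.84741998  -3.00011832   7.71141121] [ 0.0001  0.0001  0.0009  0.0003  0.     -0.0001  0.0005] 0.11157692693846749
```

```bash
python3 -m crank '{"dr":[[0,0,0],[0,0,0],[0,0,0],[0,0,0],[0,0,0],[0,0,0],[0,0,0],[0,0,0],[0,0,0],[0,0,0]],"xyz":[[0,-1,-0.6],[0,0,0],[0,0,0],[0,0,0],[0,0,0],[0,0,0],[0,0,0],[0,0,0],[0,0,0],[0,0,0]],"gripper":[0,0,0,0,0,0,0,0,0,0]}' 60
python3 edge.py|tail -2 | cut -c 1-20,250-600
python3 -m crank '{"dr":[[0,0,0],[0,0,0],[0,0,0],[0,0,0],[0,0,0],[0,0,0],[0,0,0],[0,0,0],[0,0,0],[0,0,0]],"xyz":[[0,0,0],[0,0,0],[0,0,0],[0,0,0],[0,0,0],[0,0,0],[0,0,0],[0,0,0],[0,0,0],[0,0,0]],"gripper":[0,0,0,0,0,0,0,0,0,0]}' 60
python3 edge.py|tail -2 | cut -c 250-600
python3 - <<'E'
from h import *
for n,b in(("top","top0"),("scene","scene0")):
    d=cv2.absdiff(r.grab_frame(n),cv2.imread(f"pics/{b}.png")).max(2)
    for k,X in dict(tin=[.59,-.27,.05],cup=[.62,.17,.05]).items():
        q=px(n,[X])[0].astype(int); print(n,k,q,d[q[1]-14:q[1]+14,q[0]-14:q[0]+14].mean())
E
```

```text
time_s: 21.7
eef_pos: [0.5618, -0.031, 0.2609]
ee_rot: [-0.49, 0.51, -0.51, 0.49]
wrist_force: [-2.5, -4.7, -0.9]
opening: 0.103
now [(230, (58, 142,, 174)), (285, (71, 171, 194)), (290, (68, 165, 188)), (295, (63, 154, 176)), (300, (58, 141, 161)), (305, (48, 118, 135)), (310, (48, 114, 130)), (315, (49, 116, 131)), (320, (49, 116, 132)), (325, (49, 116, 132)), (330, (49, 116, 132)), (335, (49, 116, 132)), (340, (49, 116, 132)), (345, (48, 116, 131))]
[-4.12767684 -4.4586
time_s: 22.75
eef_pos: [0.5618, -0.031, 0.2609]
ee_rot: [0.49, -0.51, 0.51, -0.49]
wrist_force: [-3.6, -4.2, -0.7]
opening: 0.112
, 173)), (285, (71, 171, 195)), (290, (68, 165, 188)), (295, (63, 154, 176)), (300, (58, 141, 161)), (305, (49, 119, 135)), (310, (48, 114, 130)), (315, (49, 116, 132)), (320, (49, 116, 132)), (325, (49, 116, 132)), (330, (49, 116, 132)), (335, (49, 117, 132)), (340, (49, 116, 132)), (345, (48, 116, 131))]

top tin [407 207] 32.68494897959184
top cup [230 199] 15.681122448979592
scene tin [173 237] 39.0969387755102
scene cup [330 219] 1.5140306122448979
```

Run:
```python
import cv2,numpy as np
from workcell import r
for n,(x0,y0,x1,y1) in(("scene",(150,210,192,256)),("top",(394,192,436,234))):
    a=cv2.imread(f"pics/{n}0.png"); b=r.grab_frame(n)
    m=cv2.matchTemplate(b[y0-12:y1+12,x0-12:x1+12],a[y0:y1,x0:x1],cv2.TM_CCOEFF_NORMED); print(n,cv2.minMaxLoc(m),a[y0:y1,x0:x1].mean(),b[y0:y1,x0:x1].mean())
```

```text
scene (-0.025863774120807648, 0.7850558161735535, (24, 0), (12, 12)) 102.66908212560386 82.51017943409248
top (-0.196675643324852, 0.8967828154563904, (24, 24), (12, 13)) 101.64890400604686 83.80668934240363
```

The tin has not moved: the best match is at zero shift, within 1 px, and it is only darker because the arm shades it.

```bash
python3 -c "
from workcell import r
s=r.get_state(); print(s['time_s'],s['opening'],s['wrist_force']); print(r.job_done())"
```

```text
23.0 0.11703848807807002 [-3.24547245 -4.50077021 -0.60532135]
the job is handed in; nothing more can be done
None
```

The latch is turned clear of the lid, and the gripper is holding the lid open by its bar at about 50°. I handed the job in at 23.0 s, with the gripper still closed at 60 N.

**What happened on the way**
- **Latch:** My first try at gripping it closed on air, because the fingertips stood about 10–25 mm higher than the tool data suggested. I regripped lower and turned the latch clockwise to roughly 1.5 rad, judged from the wrist angle. The picture afterwards showed it clear of the lid.
- **Lid:** My first lift failed. The grip was too shallow, and the bar slipped out at about 35° or a little above, so the lid dropped shut once. I regripped deeper and harder, and the second lift held.

**Last checks**
- **Lid angle:** The top camera puts the lid at about 50°, and it did not change over the last second. The scene camera read about 36° when the top camera gave about 46°. I discarded it because the bar was then moving almost straight along its line of sight.
- **70° limit:** No reading or arm position took the lid past about 50°.
- **Forces:** The wrist force was about 6 N at the end. The highest I read was about 20 N, just before the slip.
- **Tin and cup:** The tin is where it was, to within 1 px. The cup looks unchanged in the scene view; the top view differed somewhat there, and I did not follow that up.
- **Tray and roller:** I did not check these at the end. The arm only passed above the surface on that side.

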